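Switch the samovar off and shut its tap

TASK

The samovar has been run dry and must be made ready for refilling: with a fingertip, first push the pointer on the heat regulator box round until it points at the long raised off bar, then push the arm of the samovar's tap round until it stands square across the spout (shut; either side will do). Push gently, pinch or lift nothing, and leave the crockery and everything else on the table where it is.

Things in the scene. Friction and masses are not known exactly. Their poses are not given: they have to be found in the camera images.
- samovar: White electric samovar, fixed, 380 mm tall, belly 206 mm across, side handles reach 152 mm from its axis. Origin: on its vertical axis at table height, z up. The tap sticks out along its own -x: an 18 mm pipe at height 125 mm to a plug barrel (28 mm wide, top at 147 mm) 200 mm from the axis; beyond it the spout reaches 241 mm from the axis, 87 to 131 mm above the table.
- tap_pivot (a point): Point on the vertical turning axis of the tap arm, at the arm's half height, 167 mm above the table; fixed to the samovar, 200 mm from the samovar's axis.
- tap_tip (a point): Point at the outer end of the tap arm, at its half height, 60 mm from tap_pivot. The arm is a straight black bar 10 mm wide and 16 mm tall (159 to 175 mm above the table) on a round hub of 24 mm diameter (up to 177 mm); free air below the bar down to the spout.
- tap_key (a joint): Angle of the tap arm, rad, counter-clockwise positive seen from above. 0: arm points straight out over the spout, away from the samovar (open). +1.571 or -1.571: square across the spout (shut). It turns freely on to stops at +2.0 and -2.0, with no catch at the shut places; friction about 0.06 N m, stays where it is left.
- heat_box: Heat regulator: square white plastic box 150 x 150 x 48 mm tall, fixed. Origin: centre of its underside, z up. On its flat top round a central pointer are raised marks 64 mm from the centre: a long off bar towards the box's own +y, then counter-clockwise seen from above one dot 0.7 rad, two dots 1.4 rad and three dots 2.1 rad from it.
- heat_pivot (a point): Point on the vertical turning axis of the pointer, at the pointer's half height, 64 mm above the table, over the middle of the box.
- heat_tip (a point): Point at the outer end of the pointer, at its half height, 52 mm from heat_pivot. The pointer is a straight black bar 10 mm wide and 16 mm tall (56 to 72 mm above the table, 8 mm clear of the box top) on a hub of 28 mm diameter (up to 74 mm).
- off_bar (a point): Top of the middle of the off bar on the box top: a raised bar 18 mm long (radially) and 7 mm wide, 64 mm from the pivot, 50 mm above the table.
- heat_pointer (a joint): Angle of the pointer, rad, counter-clockwise positive seen from above; 0: points at the off bar; positive: towards the dots. It turns on past the off bar to a stop at -0.8 (other stop 2.5), no catch at the off bar; friction about 0.06 N m, stays where it is left.
- saucer: Loose glass saucer, 110 mm diameter, 18 mm tall, lying under the spout. Origin: centre of underside. Leave alone.
- sugar_bowl: Loose stainless sugar bowl, 100 mm diameter, 60 mm tall. Origin: centre of underside. Leave alone.
- biscuit_box: Loose plastic biscuit box with clip lid, 124 x 184 x 75 mm (x, y, z). Origin: centre of underside. Leave alone.
- honey_dipper: Loose wooden honey dipper, 160 mm long, lying along its own x, 22 mm thick. Origin: under its middle, at table height. Leave alone.
- jam_jar: Loose amber jam jar, 68 mm diameter, 90 mm tall. Origin: centre of underside. Leave alone.
- teaspoon: Loose steel teaspoon, 140 mm long, lying along its own x. Origin: under its middle. Leave alone.
- tea_glass: Loose tea glass, 64 mm diameter, 100 mm tall. Origin: centre of underside. Leave alone.

How it is judged (in metres and radians):
On the way, in this order (a step that is already met when the one before it is completed fails the run):
1. the heat pointer points at the off bar (value of joint heat_pointer between -0.14 and 0.14 rad), for 0.2 s.
2. then the tap arm stands square across the spout ((value of joint tap_key between 1.401 and 1.741 rad or value of joint tap_key between -1.741 and -1.401 rad)), for 0.2 s.
At the end, for the whole second after the job is handed in: The pointer is within 0.14 rad (8 degrees) of the off bar, the tap arm is within 0.17 rad (10 degrees) of square across the spout on either side, and both are at rest (all of step 1 and (value of joint tap_key between 1.401 and 1.741 rad or value of joint tap_key between -1.741 and -1.401 rad) and velocity of joint heat_pointer between -0.05 and 0.05 rad/s and velocity of joint tap_key between -0.05 and 0.05 rad/s); the robot touches nothing.
It fails at once if any of the loose things on the table is shifted or lifted by more than 20 mm (distance of any of saucer, sugar_bowl, biscuit_box, honey_dipper, jam_jar, teaspoon, tea_glass from where it was at the start of the episode above 0.02 m).
It fails at once if the samovar or its arm is pushed or pinched with more than 20 N (contact force between any of the fingers, the arm and samovar above 20 N).
It fails at once if the heat regulator or its arm is pushed or pinched with more than 20 N (contact force between any of the fingers, the arm and heat_box above 20 N).
It also fails if it takes over 58 s, if anything falls off the work surface, if the arm or the gripper's body presses on something with over 40 N, if the wrist force passes 120 N, or if a joint passes its speed limit or range.

ROBOT

A 6-joint arm with a two-finger parallel gripper is mounted at the origin on the work surface. World frame = base frame: x ahead of the robot, y to its left, z up, the work surface at z = 0. Lengths are in mm, angles in degrees, forces in N, time in s.
With the tool pointing down it reaches from about 300 to 850 mm from the base axis. Payload 4.2 kg.
Tool frame: the origin (TCP) lies at the very end of the fingers, on their centre line; the grasp point (between the pads) lies 19 mm behind it; z points along the fingers, y is the line along which they close (so a half turn about z gives the same grasp; the last joint's range is limited). The gripper opens to 91 mm and grips with 3 to 60 N. Pads are 32 mm wide; open, the fingers measure 118 mm over their backs; the gripper's body (76 mm by 178 mm) begins 60 mm behind the grasp point.
Start: joints at [74.427, 18.312, 89.639, -0, 72.044, -1.146], TCP at [143.261, 556.884, 213.976] pointing down, gripper open.
Joint ranges: [-177.97, 177.97], [-48.28, 115.42], [12.27, 149.76], [-77.06, 257.06], [2.81, 150.46], [-146.56, 146.56]. Speed limits (degrees/s): [147.25, 147.25, 180, 180, 180, 180].

INTERFACE

Orientations are given as [roll, pitch, yaw] about the fixed x, y, z axes, in that order (R = Rz(yaw) Ry(pitch) Rx(roll)).
In Python, from workcell import * gives the robot as it stands.
- The arm moves only by the tool move_arm, never from a script. Its argument "motion" is a list of rows, each a list of 3 entries, a list of its own where there are three numbers: the finger opening in mm, from 0 to 91.2, then the shift along the world's x, y, z in units of 25 mm (1.0 is 25 mm), then the turn, a rotation vector about the world's x, y, z in units of 4 degrees (1.0 is 4 degrees). In form: [[grip, [x, y, z], [ax, ay, az]], ...]. A call has 1 to 20 rows; each row shifts and turns the commanded pose from where the row before left it; what a row does not reach is not made up. A row lasts 1/12 s, in which the tool goes at most 41.7 mm and 7.16 degrees, less where a joint would pass 70% of its speed; a pose out of reach is approached as far as the arm can. A call with a number of a shift or a turn outside -1 to 1 is refused whole. A call with a gripper value outside its range is refused whole. The fingers move at their own pace and stop on an object; "grip_force" is the grip in N (left out, the last holds). Time passes only in rows, so rows that do not move let the fingers close. It gives the time, the measured TCP pose, the force, the opening and the grip force at its end, in the units of the state.
- state(): the state, without advancing time (a new reading comes with each control period).
- grab_frame(name): name is "scene" or "top"; returns the picture (420x560x3 uint8, blue, green, red); there is no depth.
- camera_info(name): a dict with "fx", "fy", "cx", "cy" (pixels), "rvec" (rotation vector, rad) and "tvec" (3), from world to camera coordinates, as OpenCV has them. Camera axes: x right, y down, z forward; pixel columns grow to the right and rows downward; lengths in mm; the calibration is good to about 2 mm. A picture is of the moment at which its call begins. camera_info takes no time and is no camera call.
- job_done(): hands the job in; it is judged then, once.
The state is a dict: "time_s": time; "qpos": joint angles; "qvel": joint speeds; "effort": joint torques, N m; "ee_pos": TCP position; "ee_rot": TCP orientation; "force": force on the tool from outside, world axes, zero at the start; "torque": the same for the moment, N m; "gripper_width": finger opening in mm; "gripper_force": force on a finger pad.
Only numpy, scipy, OpenCV 4.12 (cv2) and the standard library are available. Lean on these libraries where they do the work, as an engineer would, in place of code of your own. Each camera call takes 0.05 s, during which the arm holds its last target. There are 200 camera calls.

## Working session

There is one attempt and no reset: what is moved stays moved. The work goes in short steps, Python scripts to look and compute and a tool call to move; the robot and the scene stay as the last step left them, time stands still between calls to the robot, and variables do not carry over. Pictures are saved under pics/ and viewed, at most 10 in all, crops included, and the job is handed in when it is done.

Besides the shell and the picture viewer there is one more tool, called in YAML: its name, and indented under it one key for each argument. move_arm: Moves the arm, as the interface text tells. Shifts and turns lie within -1 to 1; 1 stands for 25 mm of shift or 4 degrees of turn. Its arguments: {"type":"object","properties":{"motion":{"type":"array","items":{"type":"array"}},"grip_force":{"type":"number"}},"required":["motion"]}

```bash
mkdir -p pics; python3 - <<'E'
from workcell import *
import cv2
for n in ("scene","top"):
    f=grab_frame(n); cv2.imwrite(f"pics/{n}0.png",f); print(camera_info(n))
s=state(); print(s["time_s"],s["ee_pos"],s["ee_rot"],s["gripper_width"])
E
```

```text
{'fx': 426.3428794040375, 'fy': 426.3428794040375, 'cx': 280.6359069286965, 'cy': 207.1745144981545, 'rvec': array([ 1.28158148,  2.17621824, -1.03596087]), 'tvec': array([ 313.4625406 , -222.46107049, 1657.84177894])}
{'fx': 379.00591570140324, 'fy': 379.00591570140324, 'cx': 284.7804201679998, 'cy': 206.55640822250686, 'rvec': array([ 2.13695858, -2.1275485 ,  0.15879018]), 'tvec': array([ -18.53556556,  609.14283389, 1002.71429465])}
0.1 [143.11626804 556.44684521 213.22646709] [-1.79910867e+02 -2.86967118e-03  1.65575485e+02] 91.12037947772289
```

View pics/top0.png

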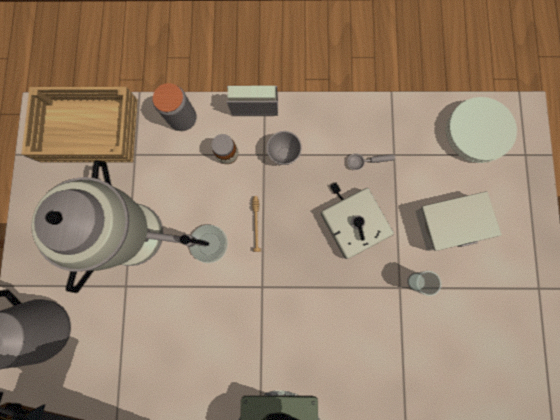

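View pics/scene0.png

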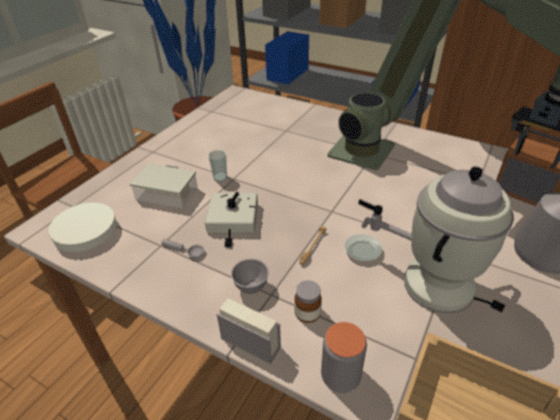

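```bash
python3 - <<'E'
import cv2,numpy as np
t=cv2.imread("pics/top0.png")
r=lambda i:cv2.resize(i,(400,400),interpolation=cv2.INTER_CUBIC)
# heat: x310-410,y175-275 ; tap: x145-245,y190-290 ; scale 4
cv2.imwrite("pics/c1.png",np.hstack([r(t[175:275,310:410]),r(t[190:290,145:245])]))
E
```

```text
(no output)
```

View pics/c1.png

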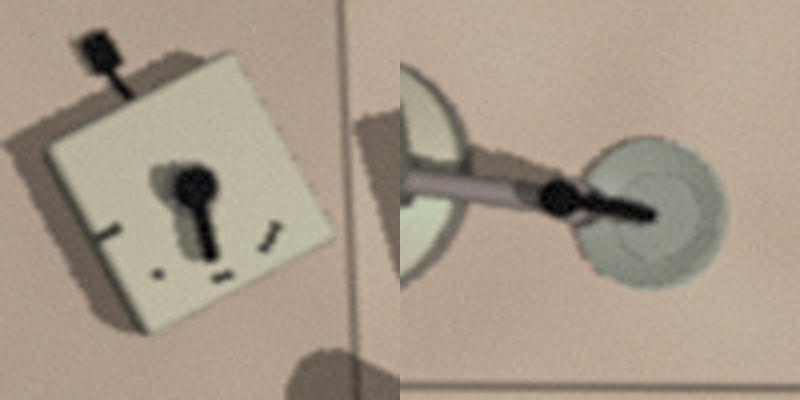

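The left crop shows the box: hub (195,187), pointer tip (211,260), off bar (109,232), one dot (158,274), two dots (222,276), three dots (270,237). The right crop shows the tap: hub (160,198), tip (253,215), with the arm nearly over the spout.

```bash
cat > h.py <<'E'
from workcell import *
import cv2,numpy as np
C=camera_info("top");R=cv2.Rodrigues(C["rvec"])[0];t=C["tvec"]
def w(u,v,z):
    d=R.T@np.array([(u-C["cx"])/C["fx"],(v-C["cy"])/C["fy"],1]);o=-R.T@t
    return (o+d*(z-o[2])/d[2])
def cr(u,v,x0,y0,z): return w((u+.5)/4-.5+x0,(v+.5)/4-.5+y0,z)[:2]
E
python3 - <<'E'
from h import *
H=lambda u,v,z:cr(u,v,310,175,z)
T=lambda u,v,z:cr(u,v,145,190,z)
a=lambda p:np.degrees(np.arctan2(p[1],p[0])).round(1)
n=lambda p:np.linalg.norm(p).round(1)
c=np.mean([H(*p,48) for p in[(48,150),(235,52),(333,237),(150,334)]],0)
hp=H(195,187,74);print("hp",hp,"corner centre",c)
for k,p,z in[("tip",(211,262),72),("off",(109,232),50),("d1",(158,274),50),("d2",(222,276),50),("d3",(270,237),50)]:
    q=H(*p,z);print(k,q,a(q-c),n(q-c))
q=H(54,150,48)
tp=T(160,198,177);tt=T(254,215,175);print("tap",tp,tt,a(tt-tp),n(tt-tp))
g=w(207,243,10);print("saucer",g)
# samovar base and knob
k=w(54,217,375);b=w(140,235,5);print("knob",k,"dir knob->tap",a(tp-k[:2]),n(tp-k[:2]))
for nme,u,v,z in[("sp",355,161,5),("spn_end",394,158,5),("glass",418,282,100),("glassb",430,284,0),("dip",256,224,10),("bowl",284,148,30),("biscTL",423,205,75),("biscBL",433,248,75),("plug",336,188,10),("jar",224,145,90)]: print(nme,w(u,v,z)[:2].round())
print("cam",(-R.T@t).round())
E
```

```text
hp [ 565.54257849 -213.95367813] corner centre [ 565.19679128 -216.14904714]
tip [ 515.46069636 -223.67775347] -171.4 50.3
off [ 537.26150114 -158.83310017] 116.0 63.8
d1 [ 508.74817473 -191.67287515] 156.6 61.5
d2 [ 507.59039843 -235.11134993] -161.8 60.6
d3 [ 534.30940664 -268.57498815] -120.5 60.8
tap [508.24887887 223.15299762] [498.43789384 166.5135682 ] -99.8 57.5
saucer [509.85858387 205.08571167  10.        ]
knob [534.69200422 420.38224676 375.        ] dir knob->tap -97.6 199.0
sp [ 753. -221.]
spn_end [ 762. -336.]
glass [ 408. -357.]
glassb [ 399. -423.]
dip [565.  67.]
bowl [784. -12.]
biscTL [ 611. -389.]
biscBL [ 495. -409.]
plug [ 670. -163.]
jar [773. 151.]
cam [ 441.  -29. 1087.]
```

move_arm:
  motion:
    - [0,[0,-1,0],[0,0,-0.63]]
    - [0,[0,-1,0],[0,0,-0.63]]
    - [0,[0,-1,0],[0,0,-0.63]]
    - [0,[0.5,-1,0],[0,0,-0.63]]
    - [0,[0.5,-1,0],[0,0,-0.63]]
    - [0,[0.5,-1,0],[0,0,-0.63]]
    - [0,[0.5,-1,0],[0,0,-0.63]]
    - [0,[0.5,-1,0],[0,0,-0.63]]
    - [0,[0.5,-1,0],[0,0,-0.63]]
    - [0,[0.5,-1,0],[0,0,-0.63]]
    - [0,[0.5,-1,0],[0,0,-0.63]]
    - [0,[0.5,-1,0],[0,0,-0.63]]
    - [0,[0.5,-1,0],[0,0,-0.63]]
    - [0,[0.5,-1,0],[0,0,-0.63]]
    - [0,[0.5,-1,0],[0,0,-0.63]]
    - [0,[0.5,-1,0],[0,0,-0.63]]
    - [0,[0.5,-1,0],[0,0,-0.63]]
    - [0,[0.5,-1,0],[0,0,-0.63]]
    - [0,[0.5,-1,0],[0,0,-0.63]]
    - [0,[0.5,-1,0],[0,0,-0.63]]

```text
time_s: 1.77
ee_pos: [355.8, 55.5, 213.8]
ee_rot: [-180.0, -0.0, 115.0]
force: [-0.5, -0.4, -0.3]
gripper_width: 0.9
gripper_force: 0.0
```

move_arm:
  motion:
    - [0,[0.55,-0.95,-0.25],[0,0,0]]
    - [0,[0.55,-0.95,-0.25],[0,0,0]]
    - [0,[0.55,-0.95,-0.25],[0,0,0]]
    - [0,[0.55,-0.95,-0.25],[0,0,0]]
    - [0,[0.55,-0.95,-0.25],[0,0,0]]
    - [0,[0.55,-0.95,-0.25],[0,0,0]]
    - [0,[0.55,-0.95,-0.25],[0,0,0]]
    - [0,[0.55,-0.95,-0.25],[0,0,0]]
    - [0,[0.55,-0.95,-0.25],[0,0,0]]
    - [0,[0.55,-0.95,-0.25],[0,0,0]]
    - [0,[0.55,-0.95,-0.25],[0,0,0]]
    - [0,[0.55,-0.95,-0.25],[0,0,0]]
    - [0,[0.55,-0.95,-0.25],[0,0,0]]
    - [0,[0,0,0],[0,0,0]]
    - [0,[0,0,0],[0,0,0]]

```text
time_s: 3.02
ee_pos: [534.2, -252.6, 131.4]
ee_rot: [-179.9, -0.1, 115.1]
force: [0.0, -0.3, -0.7]
gripper_width: 0.8
gripper_force: 0.0
```

move_arm:
  motion:
    - [0,[0.08,0.03,-0.5],[0,0,0]]
    - [0,[0,0,-0.5],[0,0,0]]
    - [0,[0,0,-0.5],[0,0,0]]
    - [0,[0,0,-0.36],[0,0,0]]
    - [0,[0,0,0],[0,0,0]]

```text
time_s: 3.43
ee_pos: [534.8, -249.6, 84.5]
ee_rot: [-179.9, -0.2, 115.2]
force: [-0.6, -0.1, 0.5]
gripper_width: 0.1
gripper_force: 0.0
```

```bash
python3 - <<'E'
from h import *
f=grab_frame("scene"); g=grab_frame("top")
r=lambda i:cv2.resize(i,(400,400),interpolation=cv2.INTER_CUBIC)
cv2.imwrite("pics/c2.png",np.hstack([r(f[140:260,170:290]),r(g[160:300,290:430])]))
print(state()["ee_pos"])
E
```

```text
[ 536.30884172 -250.54850819   86.42016476]
```

View pics/c2.png

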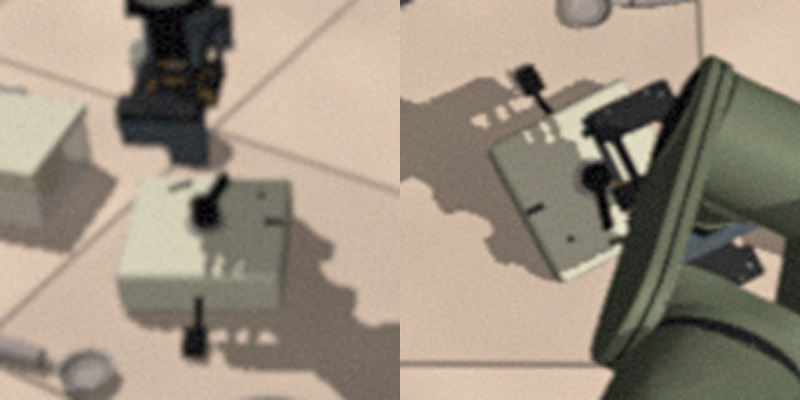

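```bash
python3 - <<'E'
from h import *
c=np.array([565.4,-215]);ph=np.radians(np.r_[205:116:-4]);ph=np.radians(np.arange(205,116,-4))
P=c+42*np.c_[np.cos(ph),np.sin(ph)]+21*np.c_[-np.sin(ph),np.cos(ph)]
print(P[0],P[-1]);print((np.diff(P,axis=0)/25).round(3).tolist())
E
```

```text
[ 536.21005644 -251.78243052] [ 527.621262   -187.11152648]
[[-0.1, 0.085], [-0.094, 0.092], [-0.087, 0.098], [-0.08, 0.104], [-0.072, 0.109], [-0.065, 0.114], [-0.057, 0.118], [-0.048, 0.122], [-0.04, 0.125], [-0.031, 0.127], [-0.022, 0.129], [-0.013, 0.13], [-0.004, 0.131], [0.006, 0.131], [0.015, 0.13], [0.024, 0.129], [0.033, 0.127], [0.041, 0.124], [0.05, 0.121], [0.058, 0.117], [0.066, 0.113], [0.074, 0.108]]
```

move_arm:
  motion:
    - [0,[0,-0.03,-0.4],[0,0,0]]
    - [0,[0,0,-0.4],[0,0,0]]
    - [0,[0,0,-0.16],[0,0,0]]
    - [0,[0,0,0],[0,0,0]]
    - [0,[0,0,0],[0,0,0]]

```text
time_s: 3.95
ee_pos: [536.3, -251.8, 61.7]
ee_rot: [-180.0, -0.0, 115.2]
force: [0.6, 0.1, 0.3]
gripper_width: 0.2
gripper_force: 0.0
```

Position is on target; sweep the pointer.

move_arm:
  motion:
    - [0,[-0.1,0.085,0],[0,0,-1]]
    - [0,[-0.094,0.092,0],[0,0,-1]]
    - [0,[-0.087,0.098,0],[0,0,-1]]
    - [0,[-0.08,0.104,0],[0,0,-1]]
    - [0,[-0.072,0.109,0],[0,0,-1]]
    - [0,[-0.065,0.114,0],[0,0,-1]]
    - [0,[-0.057,0.118,0],[0,0,-1]]
    - [0,[-0.048,0.122,0],[0,0,-1]]
    - [0,[-0.04,0.125,0],[0,0,-1]]
    - [0,[-0.031,0.127,0],[0,0,-1]]
    - [0,[-0.022,0.129,0],[0,0,-1]]
    - [0,[-0.013,0.13,0],[0,0,-1]]
    - [0,[-0.004,0.131,0],[0,0,-1]]

```text
time_s: 5.03
ee_pos: [518.0, -215.0, 62.5]
ee_rot: [-180.0, 0.1, 63.0]
force: [-2.2, -1.2, 0.1]
gripper_width: 0.4
gripper_force: 0.9
```

move_arm:
  motion:
    - [0,[0.006,0.131,0],[0,0,-1]]
    - [0,[0.015,0.13,0],[0,0,-1]]
    - [0,[0.024,0.129,0],[0,0,-1]]
    - [0,[0.033,0.127,0],[0,0,-1]]
    - [0,[0.041,0.124,0],[0,0,-1]]
    - [0,[0.05,0.121,0],[0,0,-1]]
    - [0,[0.058,0.117,0],[0,0,-1]]
    - [0,[0.066,0.113,0],[0,0,-1]]
    - [0,[0.074,0.108,0],[0,0,-1]]
    - [0,[0,0,0],[0,0,0]]
    - [0,[0,0,0],[0,0,0]]
    - [0,[0,0,0],[0,0,0]]

```text
time_s: 6.03
ee_pos: [527.8, -187.4, 62.4]
ee_rot: [180.0, -0.0, 27.3]
force: [-1.9, -0.1, -1.1]
gripper_width: 0.4
gripper_force: 0.4
```

```bash
python3 - <<'E'
from h import *
f=grab_frame("scene"); g=grab_frame("top")
r=lambda i:cv2.resize(i,(400,400),interpolation=cv2.INTER_CUBIC)
cv2.imwrite("pics/c3.png",np.hstack([r(f[160:260,180:280]),r(g[175:275,310:410])]))
print(state()["ee_pos"],state()["force"])
E
```

```text
[ 527.87433594 -187.45663531   62.36108536] [-1.1051344  -0.27762326 -1.38242201]
```

View pics/c3.png

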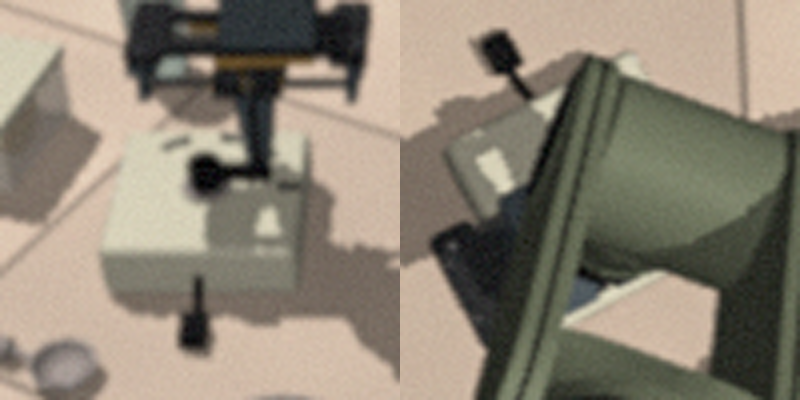

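move_arm:
  motion:
    - [0,[-0.2,-0.1,0],[0,0,0]]
    - [0,[-0.25,-0.12,0],[0,0,0]]
    - [0,[0,0,0.6],[0,0,1]]
    - [0,[0,0,1],[0,0,1]]
    - [0,[0,0,1],[0,0,1]]
    - [0,[0,0,1],[0,0,1]]
    - [0,[0,0,1],[0,0,1]]
    - [0,[0,0,1],[0,0,1]]
    - [0,[0,1,0.5],[0,0,1]]
    - [0,[0,1,0],[0,0,1]]
    - [0,[0,1,0],[0,0,1]]
    - [0,[0,1,0],[0,0,1]]
    - [0,[0,1,0],[0,0,1]]
    - [0,[0,1,0],[0,0,1]]
    - [0,[0,1,0],[0,0,1]]
    - [0,[0,1,0],[0,0,1]]
    - [0,[0,1,0],[0,0,1]]
    - [0,[0,1,0],[0,0,1]]
    - [0,[0,1,0],[0,0,1]]
    - [0,[0,0,0],[0,0,1]]

```text
time_s: 7.8
ee_pos: [516.4, 85.4, 214.8]
ee_rot: [179.9, -0.1, 99.6]
force: [-0.4, 0.1, 0.2]
gripper_width: 0.3
gripper_force: 0.0
```

```bash
python3 - <<'E'
from h import *
f=grab_frame("scene"); g=grab_frame("top")
r=lambda i:cv2.resize(i,(400,400),interpolation=cv2.INTER_CUBIC)
cv2.imwrite("pics/c4.png",np.hstack([r(f[160:260,180:280]),r(g[175:275,310:410])]))
print(state()["ee_pos"],state()["ee_rot"])
E
```

```text
[516.35285009  82.64634498 214.72770742] [1.79977623e+02 1.55583793e-02 9.92682764e+01]
```

View pics/c4.png

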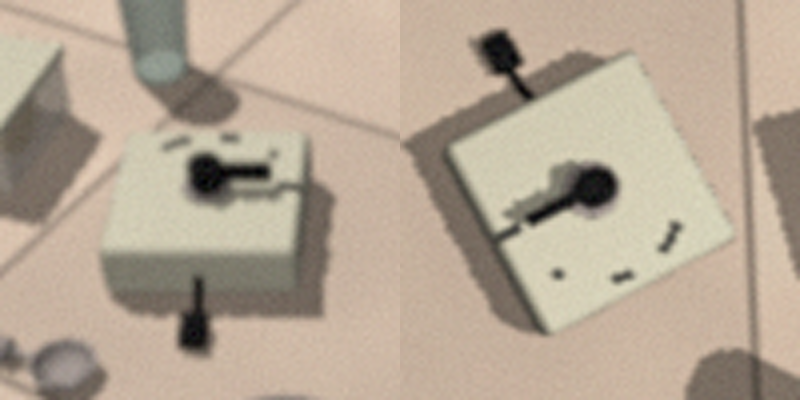

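The pointer lies on the off bar: top crop hub (197,187), tip (127,221), bar at (108,232), parallel to the box edge within a few degrees. Next, the tap.

move_arm:
  motion:
    - [0,[0.04,0.25,0],[0,0,1]]
    - [0,[0.04,0.25,0],[0,0,1]]
    - [0,[0.04,0.25,0],[0,0,1]]
    - [0,[0.04,0.25,0],[0,0,1]]
    - [0,[0.04,0.25,0],[0,0,1]]
    - [0,[0.04,0.25,0],[0,0,1]]
    - [0,[0.04,0.25,0],[0,0,1]]
    - [0,[0.04,0.25,0],[0,0,1]]
    - [0,[0.04,0.25,0],[0,0,1]]
    - [0,[0.04,0.25,0],[0,0,1]]
    - [0,[0.04,0.25,0],[0,0,1]]
    - [0,[0.04,0.25,0],[0,0,1]]
    - [0,[0.04,0.25,0],[0,0,1]]
    - [0,[0.04,0.25,0],[0,0,1]]
    - [0,[0.04,0.25,0],[0,0,1]]
    - [0,[0.03,0.25,0],[0,0,1]]
    - [0,[0,0,0],[0,0,1]]
    - [0,[0,0,0],[0,0,1]]
    - [0,[0,0,0],[0,0,1]]
    - [0,[0,0,0],[0,0,1]]

```text
time_s: 9.57
ee_pos: [532.6, 181.0, 214.7]
ee_rot: [-180.0, 0.0, 179.2]
force: [-0.5, 0.5, -0.2]
gripper_width: 0.5
gripper_force: 0.0
```

move_arm:
  motion:
    - [0,[0,0,0],[0,0,1]]
    - [0,[0,0,0],[0,0,0.2]]
    - [0,[0,0,-0.4],[0,0,0]]
    - [0,[0,0,-0.4],[0,0,0]]
    - [0,[0,0,0],[0,0,0]]
    - [0,[0,0,0],[0,0,0]]

```text
time_s: 10.07
ee_pos: [531.7, 181.8, 193.4]
ee_rot: [-180.0, -0.2, -176.1]
force: [0.9, 0.3, 0.5]
gripper_width: 0.5
gripper_force: 0.0
```

```bash
python3 - <<'E'
from h import *
f=grab_frame("scene"); g=grab_frame("top")
r=lambda i:cv2.resize(i,(400,400),interpolation=cv2.INTER_CUBIC)
cv2.imwrite("pics/c5.png",np.hstack([r(f[140:280,320:460]),r(g[170:310,120:260])]))
print(state()["ee_pos"],state()["ee_rot"])
c=np.array([508.3,223.2]);ph=np.radians(np.arange(-86,-189,-4))
P=c+42*np.c_[np.cos(ph),np.sin(ph)]+21*np.c_[-np.sin(ph),np.cos(ph)]
print(len(P)-1,P[0],P[-1]);print((np.diff(P,axis=0)/25).round(3).tolist())
E
```

```text
[532.39661148 182.19338906 194.57477563] [ 1.79999082e+02 -1.19738873e-02 -1.76059445e+02]
25 [532.17861695 182.76719584] [464.33498267 206.70523565]
[[-0.115, -0.063], [-0.119, -0.055], [-0.123, -0.046], [-0.126, -0.037], [-0.128, -0.029], [-0.13, -0.02], [-0.131, -0.01], [-0.131, -0.001], [-0.131, 0.008], [-0.13, 0.017], [-0.129, 0.026], [-0.126, 0.035], [-0.124, 0.044], [-0.12, 0.052], [-0.116, 0.06], [-0.112, 0.068], [-0.107, 0.076], [-0.101, 0.083], [-0.095, 0.09], [-0.089, 0.097], [-0.082, 0.103], [-0.074, 0.108], [-0.067, 0.113], [-0.059, 0.117], [-0.05, 0.121]]
```

View pics/c5.png

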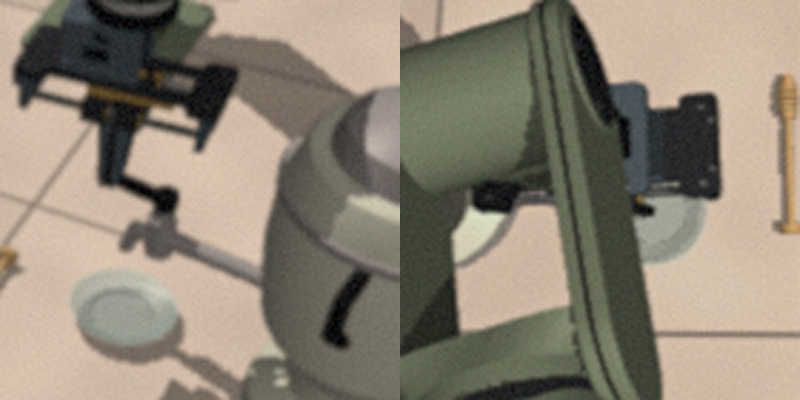

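```bash
python3 - <<'E'
from h import *
S=camera_info("scene");K=np.array([[S["fx"],0,S["cx"]],[0,S["fy"],S["cy"]],[0,0,1]])
p=cv2.projectPoints(np.array([[508.3,223.2,177],[498.4,166.5,175],[532,182,194.5],[495.1,124.7,109]]),S["rvec"],S["tvec"],K,None)[0][:,0]
print(((p-[320,140])*400/140).round())
E
```

```text
[[162. 188.]
 [108. 166.]
 [112. 174.]
 [ 63. 203.]]
```

move_arm:
  motion:
    - [0,[0,0.02,-0.4],[0,0,0]]
    - [0,[0,0,-0.4],[0,0,0]]
    - [0,[0,0,-0.4],[0,0,0]]
    - [0,[0,0,0],[0,0,0]]
    - [0,[0,0,0],[0,0,0]]

```text
time_s: 10.58
ee_pos: [531.7, 182.6, 163.6]
ee_rot: [-180.0, -0.1, -176.0]
force: [0.1, -0.1, -0.2]
gripper_width: 0.4
gripper_force: 0.0
```

move_arm:
  motion:
    - [0,[-0.115,-0.063,0],[0,0,-1]]
    - [0,[-0.119,-0.055,0],[0,0,-1]]
    - [0,[-0.123,-0.046,0],[0,0,-1]]
    - [0,[-0.126,-0.037,0],[0,0,-1]]
    - [0,[-0.128,-0.029,0],[0,0,-1]]
    - [0,[-0.13,-0.02,0],[0,0,-1]]
    - [0,[-0.131,-0.01,0],[0,0,-1]]
    - [0,[-0.131,-0.001,0],[0,0,-1]]
    - [0,[-0.131,0.008,0],[0,0,-1]]
    - [0,[-0.13,0.017,0],[0,0,-1]]
    - [0,[-0.129,0.026,0],[0,0,-1]]
    - [0,[-0.126,0.035,0],[0,0,-1]]

```text
time_s: 11.58
ee_pos: [494.7, 177.8, 165.2]
ee_rot: [180.0, 0.1, 135.8]
force: [1.3, -1.3, -0.6]
gripper_width: 0.4
gripper_force: 0.8
```

move_arm:
  motion:
    - [0,[-0.124,0.044,0],[0,0,-1]]
    - [0,[-0.12,0.052,0],[0,0,-1]]
    - [0,[-0.116,0.06,0],[0,0,-1]]
    - [0,[-0.112,0.068,0],[0,0,-1]]
    - [0,[-0.107,0.076,0],[0,0,-1]]
    - [0,[-0.101,0.083,0],[0,0,-1]]
    - [0,[-0.095,0.09,0],[0,0,-1]]
    - [0,[-0.089,0.097,0],[0,0,-1]]
    - [0,[-0.082,0.103,0],[0,0,-1]]
    - [0,[-0.074,0.108,0],[0,0,-1]]
    - [0,[-0.067,0.113,0],[0,0,-1]]
    - [0,[-0.059,0.117,0],[0,0,-1]]
    - [0,[-0.05,0.121,0],[0,0,-1]]
    - [0,[0,0,0],[0,0,0]]
    - [0,[0,0,0],[0,0,0]]
    - [0,[0,0,0],[0,0,0]]

```text
time_s: 12.92
ee_pos: [464.8, 206.7, 165.0]
ee_rot: [180.0, -0.0, 84.1]
force: [0.6, -0.6, -0.1]
gripper_width: 0.1
gripper_force: 0.2
```

move_arm:
  motion:
    - [0,[0.03,-0.25,0],[0,0,0]]
    - [0,[0.04,-0.3,0],[0,0,0]]
    - [0,[0,0,0.5],[0,0,0]]
    - [0,[0,0,0.8],[0,0,0]]
    - [0,[0,0,0.8],[0,0,0]]
    - [0,[0,-1,0],[0,0,0]]
    - [0,[0,-1,0],[0,0,0]]
    - [0,[0,-1,0],[0,0,0]]
    - [0,[0,-1,0],[0,0,0]]
    - [0,[0,-1,0],[0,0,0]]
    - [0,[0,-1,0],[0,0,0]]
    - [0,[0,-1,0],[0,0,0]]
    - [0,[0,-1,0],[0,0,0]]
    - [0,[0,0,0],[0,0,0]]
    - [0,[0,0,0],[0,0,0]]
    - [0,[0,0,0],[0,0,0]]

```text
time_s: 14.25
ee_pos: [466.2, -7.2, 217.3]
ee_rot: [180.0, -0.0, 83.9]
force: [0.6, 0.7, 0.1]
gripper_width: 0.5
gripper_force: 0.0
```

```bash
python3 - <<'E'
from h import *
f=grab_frame("scene"); g=grab_frame("top")
r=lambda i:cv2.resize(i,(400,400),interpolation=cv2.INTER_CUBIC)
cv2.imwrite("pics/c6.png",np.hstack([r(f[140:280,320:460]),r(g[190:290,145:245])]))
print(state()["ee_pos"],state()["ee_rot"])
E
```

```text
[466.26779072  -6.54965753 217.27067964] [ 1.79984437e+02 -1.82923148e-02  8.40220171e+01]
```

View pics/c6.png

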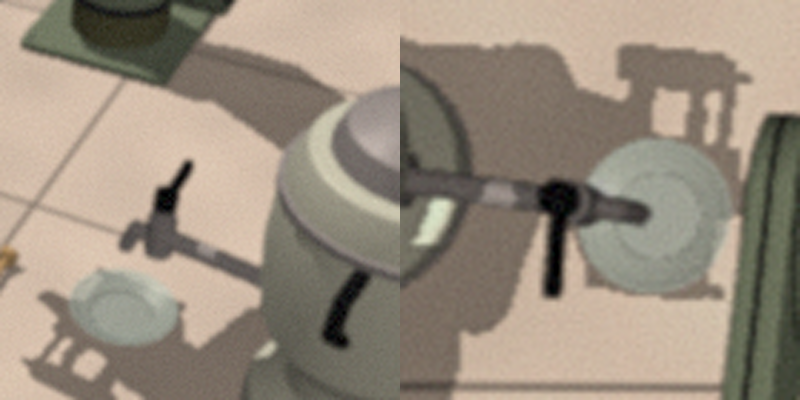

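The arm stands across the spout: hub (160,198), tip (153,294), spout tip (245,213). I'll check that in world angles.

```bash
python3 - <<'E'
from h import *
T=lambda u,v,z:cr(u,v,145,190,z)
a=lambda p:np.degrees(np.arctan2(p[1],p[0])).round(1)
h=T(160,198,177);t=T(153,294,175);print(a(t-h)-360)
print("pipe/spout",a(T(243,213,131)-T(20,184,134)))
H=lambda u,v,z:cr(u,v,310,175,z)
print("pointer",a(H(128,221,72)-H(196,187,74)),"off",a(H(109,232,50)-np.array([565.3,-215])),"edges",a(H(48,150,48)-H(235,52,48)),a(H(150,334,48)-H(333,237,48)))
E
```

```text
-182.0
pipe/spout -97.0
pointer 116.6 off 116.5 edges 118.0 117.7
```

```bash
python3 -c "
from workcell import *
print(job_done())"
```

```text
the job is handed in; nothing more can be done
None
```

I handed the job in with the heat pointer about 1° off the off bar and the tap arm 85–88° across the spout, both within tolerance by my image measurements. I never touched the loose items on purpose, but took no separate check that they stayed put, and the hand-in gave no verdict.

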